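# Refit the blade of a dust-extraction blast gate

### The job

The dust port's gate blade has been taken out for cleaning and its locking bolt is still thrown across the blade slot. First draw the bolt back by its red-knobbed handle and swing the handle over towards the blade's tray into the yellow parking notch so that it lies down and the bolt stays clear; then slide the aluminium blade, orange lip outermost, into the slot until it is fully home. Leave the bolt parked and everything else on the bench where it is.

Things in the scene. Friction and masses are not known exactly. Their poses are not given: they have to be found in the camera images.
- gate: Fixed blast gate. Origin: table level under the slot mouth's middle; x = the way the blade goes in, y towards the bolt housing. Grey bed (blade's tray) top z 30 mm, x -170 to 115, y +-75 mm. Blue frame x 0 to 115, top z 55 mm; aluminium collar on it: radius 46, centre x 72, top z 80 mm.
- slot (a point): Middle of the blade slot's mouth, on the bed: gate (0, 0, 30) mm. Slot 93 mm wide (y +-46.5), z 30 to 43 mm, back stop at gate x 108 mm. Flared aluminium lead-in cheeks, top z 46 mm, inner faces from y +-47 mm at the mouth to y +-70 mm at x -50 mm.
- housing (a point): Bolt housing: middle of its roof slot at the gate end, gate (22, 75, 56) mm. Blue block, gate y 75 to 205, x 2 to 42, top z 56 mm. Bolt axis along y at gate x 22, z 39 mm. The handle stands and runs along y in a 12.5 mm wide roof slot. A yellow plate clamped on the housing has the parking notch.
- housing_end (a point): Far end of the roof slot, gate (22, 200, 56) mm. Yellow plate, set anew each time: notch centre at gate y 144 to 164 mm, 15 mm wide, cut through roof and side wall to -x so the handle can swing over and lie level. Just past the notch the plate (top z 64 mm) bridges the roof slot: hard stop. Handle against the stop = 2.5 mm past the notch centre, free to swing into it.
- bolt: Smooth loose steel bolt captive in its bore. Origin on the pin's axis under the handle. Pin 18 mm diameter along y, from -82 mm (tip, in the blade slot) to +35 mm; handle: 10 mm rod along +z, red ball of 20 mm diameter centred at z 52 mm. Upright at the start (leans a few degrees either way); parked, its z axis points level towards the gate's -x and its knob hangs outside the housing.
- bolt_knob (a point): centre of the bolt's red ball
- blade: Loose aluminium gate blade 140 (x) x 90 (y) x 10 mm, origin at the centre of its underside. On top at its -x end an orange lip 12 mm thick (x -68 to -56), 50 mm wide (y +-25), z 9 to 27 mm. The +x end goes in first; home, that end meets the back stop and 32 mm with the lip stay outside (blade origin at gate x 38 mm).
- blade_lip (a point): top centre of the blade's orange lip
- gouge: turning gouge, loose, 260 mm long, wooden handle (bystander)
- spanner: steel spanner, loose, 180 mm long (bystander)
- bowl: small turned wooden bowl, loose, 120 mm across, 50 mm high (bystander)
- blank: pale timber blank, loose, 160 x 50 x 50 mm (bystander)
- glue: white glue bottle with orange cap, standing, 60 mm across, 150 mm high (bystander)
- spindle: dark turned spindle, standing, 48 mm across, 130 mm high (bystander)
- brush: bench brush, loose, 200 mm long (bystander)
There are look-alikes about, which are no part of the job. Of the things like the blade, leave any that is purple; of the rest the larger one is meant. Of the things that look like the bolt, the larger one is meant.

How it is judged:
On the way:
1. the bolt is drawn back and its handle lies parked in the notch, before the blade goes in (y of bolt in the frame of gate above 0.136 m and angle between bolt's own z axis and vertical above 1.25 rad and x of bolt_knob in the frame of gate below -0.015 m and x of blade in the frame of gate below -0.03 m), for 0.2 s.
At the end, for the whole second after the job is handed in: Bolt parked: origin past gate y 136 mm, handle over 1.25 rad from upright, knob at gate x below -15 mm. Blade flat in the slot within 4.5 mm of the back stop, 4 mm of the slot's middle and 0.06 rad of square, lip outside. Both at rest (y of bolt in the frame of gate above 0.136 m and angle between bolt's own z axis and vertical above 1.25 rad and x of bolt_knob in the frame of gate below -0.015 m and x of blade in the frame of gate above 0.0335 m and y of blade in the frame of gate between -0.004 and 0.004 m and z of blade in the frame of gate below 0.034 m and angle between the x axis of blade and the x axis of gate, either way round below 0.06 rad and x of blade_lip in the frame of gate below 0 m and linear speed of each of blade, bolt below 0.02 m/s); the robot touches nothing.
It fails at once if a loose bystander on the bench pushed more than 40 mm from its place (distance of any of gouge, spanner, bowl, blank, glue, spindle, brush from where it was at the start of the episode above 0.04 m).
It also fails if it takes over 64 s, if anything falls off the work surface, if the arm or the gripper's body presses on something with over 40 N, if the wrist force passes 120 N, or if a joint passes its speed limit or range.

### The arm

A 7-joint arm with a two-finger parallel gripper is mounted at the origin on the work surface. World frame = base frame: x ahead of the robot, y to its left, z up, the work surface at z = 0. Lengths are in m, angles in rad, forces in N, time in s.
With the tool pointing down it reaches from about 0.4 to 0.9 m from the base axis. Payload 5.5 kg.
Tool frame: the origin (TCP) lies at the very end of the fingers, on their centre line; the grasp point (between the pads) lies 19 mm behind it (arm.hold_point_z is the distance from the TCP to the grasp point, in m); z points along the fingers, y is the line along which they close (so a half turn about z gives the same grasp; the last joint's range is limited). The gripper opens to 92 mm and grips with 3 to 60 N. Pads are 19 mm wide; open, the fingers measure 130 mm over their backs; the gripper's body (75 mm by 190 mm) begins 47 mm behind the grasp point.
Start: joints at [1.54, 0.501, -0.427, 1.55, 0.221, 1.138, -0.21], TCP at [0.188, -0.622, 0.205] pointing down, gripper open.
Joint ranges: [-2.88, 2.88], [-0.31, 2.03], [-1.54, 1.56], [0.2, 2.42], [-1.41, 4.55], [0.19, 2.02], [-2.57, 2.57]. Speed limits (rad/s): [2.57, 2.57, 3.14, 3.14, 3.14, 3.14, 3.14].

### API

Orientations are given as a rotation vector (axis times angle).
In Python, from rig import arm, viewer, telemetry gives the robot as it stands. The module is installed in compiled form; this text tells all that it offers. Calls block until the motion is done:
- arm.move_to(position, orientation): joint-space move of the TCP to a pose.
- arm.servo_line(position, max_speed=0.15, attitude=None, max_force=None): straight line of the TCP; attitude=None keeps the orientation; max_speed is the mean speed in m/s. With max_force (N) it stops when the force on the tool has changed by that much, and returns True; else False.
- arm.set_joints(angles): joint-space move.
- arm.command_gripper(opening): finger opening in m; the grip force is fixed at half the most; returns when the fingers have stopped.
- arm.hold(seconds).
- arm.solve_ik(position, orientation): joint angles nearest the present ones, or None.
- viewer.read_camera(name): name is "side" or "top" or "wrist"; returns a dict with "image" (420x560x3 uint8, red, green, blue), "z_map" (420x560 float32, m along the optical axis (not along the pixel's ray), 0 where there is no reading), "camera_matrix" (3x3 intrinsics, pixels), "R" (3x3) and "t" (3): a world point X has camera coordinates R X + t. Camera axes: x right, y down, z forward; pixel columns grow to the right and rows downward; lengths in m; the calibration is good to about 2 mm. A picture is of the moment at which its call begins.
A pose or a line that the arm cannot do raises arm.MotionError and nothing moves.
- arm.hand_in(): hands the job in; it is judged then, once.
Trained networks look in a picture, given as the dict that the camera call returned (one of the last four; its "shot" number tells which), for a name from the list of things; names that differ only in an ending like _2 or _b are one class to them, and where a whole thing is asked for, a point or a joint stands for the part that bears it (a point fixed in the world has none). Each returns a list of dicts, best first, with "p" (0 to 1); they miss things now and then, are a little off and sometimes report something else, mostly with a low value. They report only what shows in the picture. A call takes as long as a camera call. They do not tell look-alikes from the thing itself.
- viewer.find_in(label, picture): "rect" ([centre column, centre row, width, height] in pixels, round what is visible of it).
Readings, each from a call of its own:
- telemetry.read_time(): time.
- telemetry.read_joints(): joint angles.
- telemetry.read_joint_vel(): joint speeds.
- telemetry.read_effort(): joint torques, N m.
- telemetry.read_tcp_pos(): TCP position.
- telemetry.read_tool_rot(): TCP orientation.
- telemetry.read_contact_force(): force on the tool from outside, world axes, zero at the start.
- telemetry.read_wrist_torque(): the same for the moment, N m.
- telemetry.read_gripper_width(): finger opening in m.
- telemetry.read_grasp_force(): force on a finger pad.
Only numpy, scipy, OpenCV 4.12 (cv2) and the standard library are available. Lean on these libraries where they do the work, as an engineer would, in place of code of your own. Each camera call takes 0.05 s, during which the arm holds its last target. There are 200 camera calls.

## Working session

There is one attempt and no reset: what is moved stays moved. The work goes in short steps, each a Python script; the robot and the scene stay as the last script left them, time stands still between calls to the robot, and variables do not carry over. Pictures are saved under pics/ and viewed, at most 10 in all, crops included, and the job is handed in when it is done.

```bash
mkdir -p pics; cat > h.py <<'E'
import numpy as np, cv2
from rig import arm, viewer, telemetry
def cam(n): return viewer.read_camera(n)
def cloud(d):
    z=d["z_map"]; K=d["camera_matrix"]; v,u=np.indices(z.shape)
    P=np.stack([(u-K[0,2])/K[0,0]*z,(v-K[1,2])/K[1,1]*z,z],-1)
    W=(P-d["t"])@d["R"]; W[z<=0]=np.nan
    return W
def save(d,n): cv2.imwrite("pics/"+n,d["image"][:,:,::-1])
E
python3 - <<'E'
from h import *
import pickle
for n in("top","side"):
    d=cam(n); save(d,n+"0.png"); pickle.dump(d,open(n+"0.pkl","wb"))
    for l in("gate","bolt","blade","bolt_knob","blade_lip"):
        print(n,l,[(np.round(r["p"],2),np.round(r["rect"]).tolist()) for r in viewer.find_in(l,d)][:4])
    print(d["t"],d["R"].round(2).tolist())
print(telemetry.read_time(), telemetry.read_tool_rot())
E
```

```text
top gate [(np.float64(0.82), [285.0, 169.0, 120.0, 112.0]), (np.float64(0.34), [309.0, 193.0, 44.0, 55.0]), (np.float64(0.22), [275.0, 158.0, 43.0, 15.0])]
top bolt [(np.float64(0.64), [275.0, 158.0, 44.0, 14.0]), (np.float64(0.54), [235.0, 130.0, 28.0, 18.0])]
top blade [(np.float64(0.9), [365.0, 283.0, 53.0, 61.0]), (np.float64(0.84), [312.0, 195.0, 46.0, 59.0]), (np.float64(0.71), [299.0, 261.0, 40.0, 38.0])]
top bolt_knob [(np.float64(0.67), [277.0, 159.0, 40.0, 6.0])]
top blade_lip [(np.float64(0.93), [366.0, 285.0, 54.0, 57.0]), (np.float64(0.79), [298.0, 261.0, 30.0, 38.0]), (np.float64(0.56), [309.0, 194.0, 42.0, 53.0]), (np.float64(0.49), [430.0, 280.0, 48.0, 60.0])]
[-0.02024676  0.50056709  1.09566954] [[0.02, -1.0, 0.01], [-1.0, -0.02, -0.08], [0.08, -0.01, -1.0]]
side gate [(np.float64(0.63), [263.0, 211.0, 83.0, 72.0])]
side bolt []
side blade [(np.float64(0.91), [330.0, 220.0, 31.0, 22.0]), (np.float64(0.79), [356.0, 190.0, 41.0, 31.0]), (np.float64(0.73), [285.0, 197.0, 38.0, 20.0])]
side bolt_knob [(np.float64(0.52), [248.0, 208.0, 10.0, 29.0])]
side blade_lip [(np.float64(0.9), [283.0, 197.0, 38.0, 19.0]), (np.float64(0.75), [330.0, 218.0, 26.0, 19.0]), (np.float64(0.59), [356.0, 187.0, 40.0, 29.0])]
[0.49581961 0.15489468 1.36534674] [[-0.96, -0.29, 0.01], [-0.21, 0.66, -0.72], [0.2, -0.69, -0.69]]
0.6 [3.10773561e+00 4.59901879e-01 3.37587897e-05]
```

View pics/top0.png

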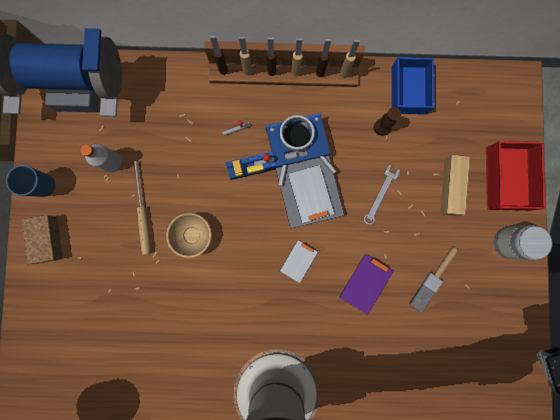

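View pics/side0.png

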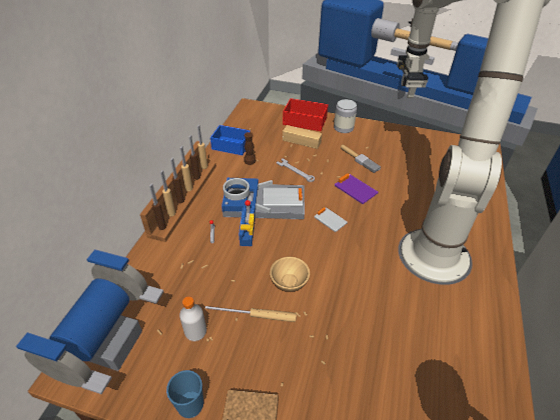

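Top view: the gate's collar is at (298,133), the blade already lies on its tray at (312,192) with the orange lip at (318,215) outermost. The housing runs left to (230,170), knob at (267,158), yellow plate at (250,167). The small blade at (299,261) and the loose little bolt at (237,128) are look-alikes. Next I'll look from close by.

```bash
python3 - <<'E'
from h import *
import pickle
d=pickle.load(open("top0.pkl","rb")); W=cloud(d)
for n,(u,v) in dict(collar=(283,133),lip=(318,215),blade=(312,192),knob=(267,158),hend=(230,172),yel=(243,169)).items(): print(n,W[v,u].round(3))
from scipy.spatial.transform import Rotation as R
# down attitude, tool y along gate y-ish; see wrist cam relation
dn=R.from_euler('z',0)*R.from_rotvec([np.pi,0,0])
c=W[158,267]; print(c)
for yaw in (0,90,-90,180,15,105,-75):
    o=(R.from_euler('z',yaw,degrees=True)*R.from_rotvec([np.pi,0,0])).as_rotvec()
    q=arm.solve_ik([c[0]-.05,c[1]-.02,.33],o); print(yaw,None if q is None else np.round(q,2))
w=cam("wrist"); Tp=telemetry.read_tcp_pos(); Rt=R.from_rotvec(telemetry.read_tool_rot())
cp=-w["R"].T@w["t"]; print("cam in tool",Rt.inv().apply(cp-Tp).round(3),(w["R"]@Rt.as_matrix()).round(2).tolist(),w["camera_matrix"][0])
E
```

```text
collar [ 0.707 -0.002  0.032]
lip [ 0.481 -0.1    0.053]
blade [ 0.544 -0.084  0.041]
knob [0.622 0.038 0.098]
hend [0.595 0.14  0.029]
yel [0.604 0.105 0.032]
[0.62213336 0.03809574 0.09835775]
0 [ 0.82  0.5  -1.26  1.57  0.48  1.42 -2.05]
90 [ 0.69  0.39 -1.02  1.58  0.33  1.37 -0.36]
-90 [ 0.88  0.64 -1.46  1.57  0.63  1.51  2.54]
180 [ 0.83  0.52 -1.29  1.57  0.5   1.43  1.07]
15 [ 0.8   0.47 -1.22  1.57  0.45  1.41 -1.76]
105 [ 0.68  0.38 -0.99  1.58  0.32  1.36 -0.09]
-75 [-0.98  0.46  1.25  1.63 -0.44  1.38 -2.55]
cam in tool [ 0.078  0.    -0.179] [[0.0, 1.0, -0.0], [-0.96, 0.0, -0.29], [-0.29, 0.0, 0.96]] [291.8467727    0.         277.93659684]
```

```bash
cat >> h.py <<'E'
from scipy.spatial.transform import Rotation as Ro
def att(yawdeg): return (Ro.from_euler('z',yawdeg,degrees=True)*Ro.from_rotvec([np.pi,0,0])).as_rotvec()
E
python3 - <<'E'
from h import *
import pickle
p=telemetry.read_tcp_pos(); arm.servo_line([p[0],p[1],.36],max_speed=.25)
for i,(x,y) in enumerate([(.58,-.05),(.58,.06)]):
    arm.move_to([x,y,.26],att(195)); arm.hold(.2)
    w=cam("wrist"); save(w,f"w{i}.png"); pickle.dump(w,open(f"w{i}.pkl","wb"))
    for l in("blade","bolt","bolt_knob","blade_lip"): print(l,[(np.round(r["p"],2),np.round(r["rect"]).tolist()) for r in viewer.find_in(l,w)][:3])
print(telemetry.read_time(),telemetry.read_joints())
E
```

```text
blade [(np.float64(0.6), [319.0, 30.0, 92.0, 60.0]), (np.float64(0.59), [262.0, 147.0, 71.0, 111.0]), (np.float64(0.54), [519.0, 123.0, 81.0, 96.0])]
bolt [(np.float64(0.61), [313.0, 239.0, 83.0, 30.0]), (np.float64(0.57), [349.0, 287.0, 19.0, 6.0])]
bolt_knob [(np.float64(0.65), [349.0, 286.0, 16.0, 3.0]), (np.float64(0.64), [314.0, 239.0, 84.0, 25.0])]
blade_lip [(np.float64(0.91), [263.0, 146.0, 71.0, 108.0]), (np.float64(0.71), [322.0, 30.0, 86.0, 60.0])]
blade [(np.float64(0.88), [182.0, 125.0, 84.0, 115.0]), (np.float64(0.73), [229.0, 17.0, 71.0, 34.0])]
bolt [(np.float64(0.84), [239.0, 219.0, 83.0, 26.0]), (np.float64(0.8), [299.0, 279.0, 49.0, 24.0])]
bolt_knob [(np.float64(0.8), [240.0, 220.0, 83.0, 24.0]), (np.float64(0.8), [299.0, 277.0, 49.0, 17.0]), (np.float64(0.59), [232.0, 171.0, 215.0, 218.0])]
blade_lip [(np.float64(0.97), [184.0, 124.0, 81.0, 108.0]), (np.float64(0.56), [228.0, 20.0, 66.0, 36.0])]
5.3167 [ 0.7675265   0.70441048 -1.39653448  1.64394989  0.70335909  1.40238103
  1.11379681]
```

View pics/w1.png

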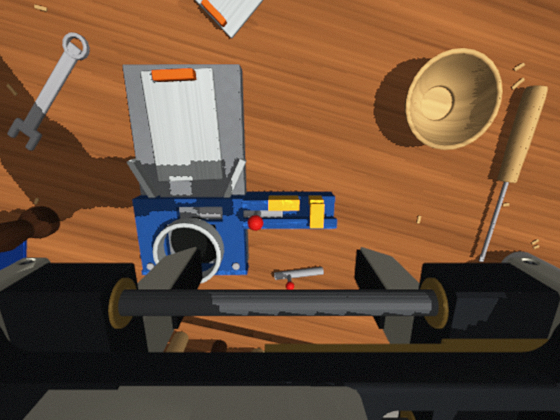

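Wrist view: knob at (256,223), lip at (173,75), collar centre (190,250), blade (182,125). The yellow pieces are at (283,203) on the housing's -x side and (317,213) bridging the roof slot, so the notch sits between them around column 303.

```bash
cat >> h.py <<'E'
from scipy.optimize import minimize
def togate(g,P): 
    c,s=np.cos(g[2]),np.sin(g[2]); d=P[...,:2]-g[:2]
    return np.stack([d[...,0]*c+d[...,1]*s,-d[...,0]*s+d[...,1]*c,P[...,2]],-1)
def toworld(g,p):
    c,s=np.cos(g[2]),np.sin(g[2]); p=np.asarray(p,float)
    return np.array([g[0]+c*p[0]-s*p[1],g[1]+s*p[0]+c*p[1],p[2]])
def rect(q,x0,x1,y0,y1): # signed distance, >0 inside
    return np.minimum(np.minimum(q[:,0]-x0,x1-q[:,0]),np.minimum(q[:,1]-y0,y1-q[:,1]))
def fitgate(P,g0,h=.015):
    hi=P[:,2]>h
    def cost(g):
        q=togate(g,P); s=np.maximum(rect(q,-.17,.115,-.075,.075),rect(q,.002,.042,.07,.205))
        bad=np.where(hi,np.maximum(-s,0),np.maximum(s,0))
        return np.minimum(bad,.02).mean()*1e4
    r=minimize(cost,g0,method="Nelder-Mead",options=dict(initial_simplex=[g0,g0+[.01,0,0],g0+[0,.01,0],g0+[0,0,.06]],xatol=1e-5,fatol=1e-6,maxiter=800))
    return r.x,r.fun
E
python3 - <<'E'
from h import *
import pickle
W1=None
for n,rmax in(("w0",265),("w1",260),("top0",420),("side0",420)):
    d=pickle.load(open(n+".pkl","rb")); W=cloud(d); im=d["image"].astype(int)
    g0=np.array([.60,-.065,.26])
    V=W[:rmax].reshape(-1,3); c=im[:rmax].reshape(-1,3); ok=~np.isnan(V[:,0]); V=V[ok]; c=c[ok]
    q=togate(g0,V); m=(q[:,0]>-.21)&(q[:,0]<.15)&(q[:,1]>-.11)&(q[:,1]<.24)&(q[:,2]<.12)
    m&=~((q[:,1]>.085)&(q[:,0]>.065))
    g,f=fitgate(V[m],g0); g,f=fitgate(V[m],g); print(n,m.sum(),g.round(4),round(f,3))
    q=togate(g,V)
    def st(l,k):
        if k.sum()>3: print("  ",l,k.sum(),"med",np.median(q[k],0).round(4),"lo",np.percentile(q[k],3,0).round(4),"hi",np.percentile(q[k],97,0).round(4))
    near=(q[:,0]>-.2)&(q[:,0]<.13)&(q[:,1]>-.09)&(q[:,1]<.22)
    R,G,B=c.T
    red=near&(R>110)&(G<60)&(B<60)&(abs(q[:,0]-.022)<.04); st("knob",red)
    st("lip",near&(R>150)&(G>50)&(G<130)&(B<60)&(q[:,0]<-.03)&(q[:,2]>.045))
    yel=near&(R>120)&(G>95)&(B<70)&(q[:,1]>.085); st("yel",yel); st("yel bridge",yel&(q[:,0]>.018)&(q[:,0]<.026)&(q[:,2]>.058))
    st("yel -x side",yel&(q[:,0]<.012)&(q[:,2]>.05))
    st("frametop",near&(q[:,0]>.002)&(q[:,0]<.02)&(abs(q[:,1])<.06))
    st("bed",near&(q[:,0]>-.16)&(q[:,0]<-.06)&(abs(abs(q[:,1])-.068)<.004))
    br=near&(q[:,2]>.034)&(q[:,2]<.047)&(q[:,0]<-.055)&(abs(q[:,1])<.07); st("blade",br)
    if br.sum()>100: 
        r=cv2.minAreaRect((q[br,:2]*1000).astype(np.float32)); print("   bladerect",np.round(r[0],1),np.round(r[1],1),round(r[2],1))
E
```

```text
w0 52276 [ 0.6262 -0.0584  0.2619] 0.697
   knob 147 med [0.0202 0.0942 0.0974] lo [0.0134 0.0874 0.0933] hi [0.029  0.1018 0.1002]
   lip 362 med [-0.1533 -0.0043  0.0559] lo [-0.159  -0.0262  0.0544] hi [-0.1477  0.0203  0.0577]
   yel 13796 med [-0.0961  0.1516 -0.0009] lo [-0.1948  0.0893 -0.0025] hi [0.0811 0.2159 0.0562]
   yel bridge 71 med [0.0223 0.1762 0.0626] lo [0.0184 0.1678 0.0607] hi [0.0255 0.1839 0.0639]
   yel -x side 338 med [0.0062 0.1408 0.0559] lo [0.0014 0.1128 0.0545] hi [0.0117 0.1828 0.0632]
   frametop 990 med [ 0.009  -0.0026  0.0538] lo [ 0.0023 -0.0564  0.0284] hi [0.0195 0.0567 0.0554]
   bed 1039 med [-0.1047 -0.0643  0.0293] lo [-0.1566 -0.0715  0.0276] hi [-0.0643  0.0716  0.3529]
   blade 5185 med [-0.1077 -0.0006  0.0391] lo [-0.1559 -0.0437  0.0375] hi [-0.0584  0.0409  0.0406]
   bladerect [-107.8   -1.5] [108.4  90. ] 2.2
w1 56011 [ 0.6263 -0.0585  0.261 ] 0.693
   knob 167 med [0.0202 0.096  0.0973] lo [0.0136 0.0884 0.092 ] hi [0.0292 0.1032 0.1006]
   lip 407 med [-0.1532 -0.0016  0.0561] lo [-0.1586 -0.0251  0.0542] hi [-0.1479  0.0211  0.05
[... 1598 characters left out ...]
81] lo [-0.1572 -0.0222  0.0485] hi [-0.1499  0.0235  0.0624]
   yel 2554 med [-0.0551  0.1594  0.0015] lo [-0.1912  0.0901 -0.0028] hi [0.1208 0.2166 0.0575]
   yel bridge 13 med [0.0223 0.1785 0.0637] lo [0.0181 0.17   0.0597] hi [0.0256 0.1847 0.0676]
   yel -x side 59 med [0.0063 0.1515 0.0582] lo [0.0017 0.1135 0.0511] hi [0.0117 0.1849 0.0677]
   frametop 105 med [ 0.0101 -0.0115  0.0557] lo [ 0.0024 -0.0546  0.0307] hi [0.0195 0.055  0.0603]
   bed 100 med [-0.1106  0.0662  0.0313] lo [-0.1578 -0.0707  0.0017] hi [-0.064   0.0717  0.0352]
   blade 534 med [-0.1047  0.0077  0.0409] lo [-0.1578 -0.0465  0.0345] hi [-0.058   0.0497  0.0454]
   bladerect [-112.1    0.6] [136.3 113.6] 89.4
```

The views agree: heights are right (bed 29 mm, blade top 39, frame 54, bridge 63), gate ≈ (0.626, -0.058, 15.0°). The knob is at gate (21, 95) and the bridge edge at y ≈ 167. Now the bolt.

```bash
cat >> h.py <<'E'
G=np.array([.6264,-.0580,.2615]); A=att(np.degrees(G[2])+180)
def L(p,v=.1,f=None): return arm.servo_line(toworld(G,p),max_speed=v,attitude=A,max_force=f)
def tg(): return togate(G,np.array(telemetry.read_tcp_pos()))
E
python3 - <<'E'
from h import *
arm.command_gripper(.06)
arm.move_to(toworld(G,[.021,.095,.15]),A)
print(L([.021,.095,.080],.08,10), tg())
arm.command_gripper(0.0)
print("grip",telemetry.read_gripper_width(),telemetry.read_grasp_force(),tg(),telemetry.read_contact_force())
print(L([.0215,.175,.080],.05,12),tg(),telemetry.read_contact_force(),telemetry.read_gripper_width(),telemetry.read_time())
w=cam("wrist"); save(w,"w2.png")
E
```

```text
False [0.02142639 0.09518842 0.08048769]
grip 0.00044051677982727514 0.0 [0.02098682 0.09500454 0.0799924 ] [-0.0523044  -0.39007203  0.64952093]
False [0.0215212  0.17452353 0.07994486] [-0.22652579 -0.68465227 -0.07573473] 0.00034127874808625915 10.4
```

View pics/w2.png

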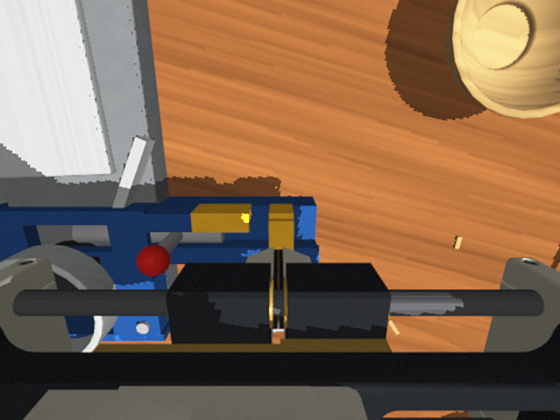

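The grip missed: the fingers are closed beyond the notch, and the knob is still near (152,261), leaning. I'll fit a sphere to it.

```bash
cat >> h.py <<'E'
from scipy.optimize import least_squares
def knob(d):
    W=cloud(d); im=d["image"].astype(int); R,g,B=np.moveaxis(im,-1,0)
    q=togate(G,W); m=(R>90)&(g<70)&(B<70)&(R>2*g)&(abs(q[...,0]-.01)<.08)&(q[...,1]>.06)&(q[...,1]<.2)&(q[...,2]>.02)&(q[...,2]<.12)
    P=q[m]
    if len(P)<20: return len(P),None
    r=least_squares(lambda c:np.linalg.norm(P-c,axis=1)-.010,np.median(P,0)-[0,0,.007],loss="soft_l1",f_scale=.001)
    return len(P),r.x.round(4),np.abs(r.fun).mean().round(5)
E
python3 - <<'E'
from h import *
import pickle
for n in("w0","w1","top0","side0"): print(n,knob(pickle.load(open(n+".pkl","rb"))))
for n in("wrist","top","side"): print(n,knob(cam(n)))
p=tg(); L([p[0],p[1],.2],.15)
arm.move_to(toworld(G,[-.03,.12,.24]),A); arm.hold(.2); w=cam("wrist"); print(knob(w)); save(w,"w3.png"); pickle.dump(w,open("w3.pkl","wb"))
E
```

```text
w0 (163, array([0.0223, 0.0943, 0.09  ]), np.float64(0.00044))
w1 (178, array([0.0223, 0.0942, 0.09  ]), np.float64(0.00046))
top0 (36, array([0.0256, 0.0956, 0.0905]), np.float64(0.00111))
side0 (22, array([0.0211, 0.0962, 0.0935]), np.float64(0.00328))
wrist (784, array([0.0226, 0.0945, 0.0902]), np.float64(0.00047))
top (0, None)
side (0, None)
(189, array([0.0222, 0.0942, 0.0901]), np.float64(0.00052))
```

```bash
python3 -c "
import cv2
a=cv2.imread('pics/w1.png')[170:260,120:360];b=cv2.imread('pics/w3.png')[130:330,60:400]
cv2.imwrite('pics/c.png',cv2.vconcat([cv2.resize(a,(640,240)),cv2.resize(b,(640,350))]))"
```

```text
(no output)
```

View pics/c.png

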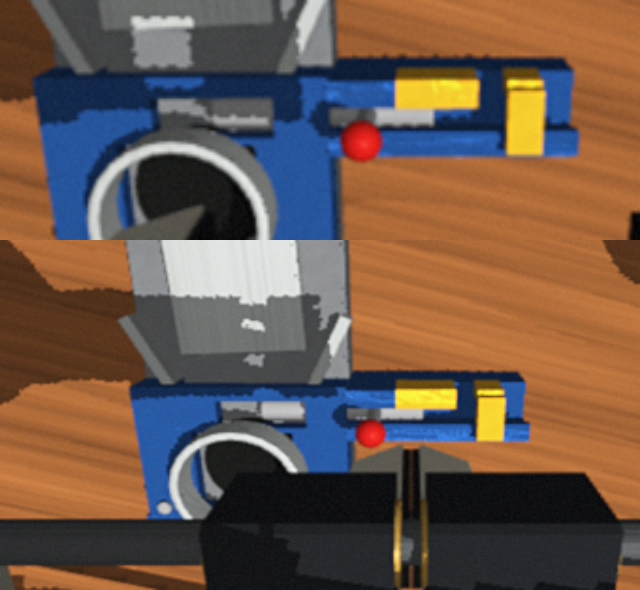

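```bash
python3 - <<'E'
from h import *
import pickle
print(telemetry.read_gripper_width())
w=pickle.load(open("w3.pkl","rb")); q=togate(G,cloud(w)); print(tg())
for v in range(200,345,10): print(v,[q[v,u].round(3).tolist() for u in (268,278,288)])
arm.command_gripper(.06); print(telemetry.read_gripper_width())
arm.move_to(toworld(G,[.0223,.0943,.13]),A); print(L([.0223,.0943,.078],.08,10),tg(),telemetry.read_gripper_width())
w=cam("wrist"); print(knob(w)); save(w,"w4.png"); pickle.dump(w,open("w4.pkl","wb"))
E
```

```text
0.0002255169562442618
[-0.02996168  0.1211621   0.23935642]
200 [[-0.004, 0.106, -0.001], [-0.004, 0.121, 0.0], [-0.004, 0.136, 0.0]]
210 [[0.002, 0.107, 0.03], [0.001, 0.121, 0.034], [0.001, 0.135, 0.034]]
220 [[0.009, 0.108, 0.055], [0.008, 0.121, 0.057], [0.008, 0.134, 0.057]]
230 [[0.025, 0.107, 0.048], [0.026, 0.121, 0.046], [0.032, 0.135, 0.028]]
240 [[0.037, 0.108, 0.055], [0.037, 0.121, 0.056], [0.037, 0.134, 0.056]]
250 [[-0.043, 0.115, 0.266], [-0.041, 0.121, 0.261], [-0.043, 0.126, 0.265]]
260 [[-0.043, 0.115, 0.278], [-0.041, 0.121, 0.275], [-0.043, 0.126, 0.278]]
270 [[-0.068, 0.117, 0.337], [-0.041, 0.121, 0.287], [-0.068, 0.124, 0.337]]
280 [[-0.068, 0.118, 0.343], [-0.042, 0.121, 0.297], [-0.068, 0.123, 0.343]]
290 [[-0.067, 0.118, 0.347], [-0.063, 0.121, 0.34], [-0.068, 0.123, 0.349]]
300 [[-0.066, 0.118, 0.35], [-0.061, 0.121, 0.342], [-0.066, 0.123, 0.35]]
310 [[-0.062, 0.118, 0.349], [-0.058, 0.121, 0.343], [-0.062, 0.123, 0.35]]
320 [[-0.06, 0.118, 0.35], [-0.026, 0.121, 0.306], [-0.06, 0.123, 0.35]]
330 [[-0.056, 0.118, 0.349], [0.225, 0.121, -0.001], [-0.056, 0.123, 0.35]]
340 [[-0.053, 0.118, 0.35], [0.246, 0.121, -0.001], [-0.053, 0.123, 0.35]]
0.05989058389987026
False [0.02253348 0.09462151 0.07815873] 0.059746318115566924
(733, array([0.0226, 0.0945, 0.0901]), np.float64(0.00038))
```

View pics/w4.png

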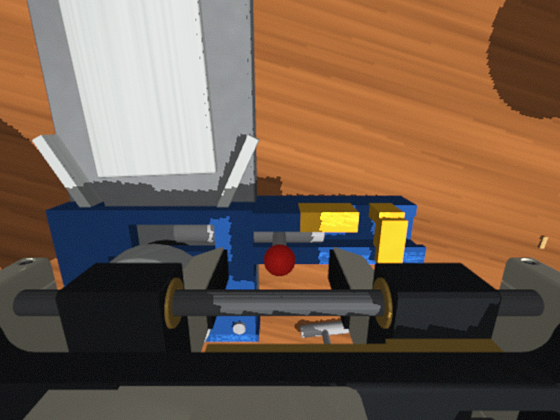

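The fingers' visible lower edge measures about 18 mm above the reported TCP (w3: z ≈ 0.258 against 0.239), so they closed just over the ball. The knob, at (280,260), hasn't moved. There's room to go lower under force guard.

```bash
python3 - <<'E'
from h import *
import pickle
q=togate(G,cloud(pickle.load(open("w4.pkl","rb"))))
for v in range(244,262,3): print(v,[q[v,u].round(3).tolist() for u in (222,226,334,338)])
print(L([.0223,.0943,.063],.05,8),tg(),telemetry.read_contact_force())
arm.command_gripper(0.0)
print("grip",telemetry.read_gripper_width(),telemetry.read_grasp_force(),tg(),telemetry.read_contact_force(),telemetry.read_time())
E
```

```text
244 [[0.028, 0.052, 0.053], [0.028, 0.055, 0.054], [0.029, 0.137, 0.051], [0.029, 0.14, 0.05]]
247 [[0.009, 0.062, 0.101], [0.03, 0.055, 0.054], [0.01, 0.127, 0.1], [0.029, 0.139, 0.056]]
250 [[0.011, 0.061, 0.101], [0.011, 0.064, 0.102], [0.01, 0.126, 0.104], [0.01, 0.128, 0.104]]
253 [[0.011, 0.062, 0.105], [0.013, 0.064, 0.101], [0.011, 0.126, 0.105], [0.01, 0.128, 0.107]]
256 [[0.011, 0.063, 0.109], [0.015, 0.064, 0.101], [0.011, 0.125, 0.109], [0.009, 0.126, 0.114]]
259 [[0.012, 0.064, 0.112], [0.016, 0.064, 0.103], [0.011, 0.125, 0.113], [0.01, 0.126, 0.115]]
False [0.02201202 0.09438255 0.06256709] [ 0.12527574  0.15052039 -0.77545654]
grip 0.01780525185442385 30.00008136034012 [0.02236923 0.09441315 0.0630954 ] [0.59214458 0.3451099  0.09107122] 15.9167
```

Gripped, but only 17.8 mm wide, which is above the equator. Regripping 9 mm lower, then drawing.

```bash
python3 - <<'E'
from h import *
arm.command_gripper(.04)
print(L([.0223,.0943,.053],.05,8),tg())
arm.command_gripper(0.0)
print("grip",telemetry.read_gripper_width(),telemetry.read_grasp_force(),tg())
print(L([.0223,.175,.053],.05,12),tg(),telemetry.read_contact_force(),telemetry.read_gripper_width(),telemetry.read_time())
print(knob(cam("wrist")))
E
```

```text
False [0.02182414 0.0943253  0.05231318]
grip 0.018019227953501936 30.000042021274567 [0.0223982 0.0944098 0.0531352]
True [0.02233077 0.16268254 0.05307721] [ 0.59272317 -1.63671002  5.03252369] 0.018008312645287683 18.625
(748, array([0.0226, 0.162 , 0.0901]), np.float64(0.00037))
```

```bash
python3 - <<'E'
from h import *
y=tg()[1]-.002
L([.0223,y,.053],.05)
for a in np.radians([6,12,18,24,30]):
    r=L([.0223-.052*np.sin(a),y,.053-.052*(1-np.cos(a))],.05,20)
    print(r,tg().round(4),np.round(telemetry.read_contact_force(),1),round(telemetry.read_gripper_width(),4))
    if r: break
print(knob(cam("wrist")))
arm.command_gripper(.045); arm.hold(.4)
p=tg(); L([p[0],p[1],.14],.12)
arm.hold(.1); w=cam("wrist"); print(knob(w)); save(w,"w5.png"); print(telemetry.read_time())
E
```

```text
False [0.0167 0.1613 0.0529] [-0.3  2.6  4.4] 0.0181
False [0.0112 0.1608 0.052 ] [0.4 2.2 6.1] 0.018
False [0.0058 0.1605 0.0506] [-1.9  0.9  6.1] 0.018
False [0.0004 0.1603 0.0485] [-1.4  1.8  5.8] 0.0178
False [-0.0048  0.1601  0.0458] [-2.6  0.9  5.8] 0.0179
(698, array([-0.0039,  0.1594,  0.0836]), np.float64(0.00038))
(404, array([-0.0042,  0.1593,  0.0835]), np.float64(0.0007))
22.4083
```

View pics/w5.png

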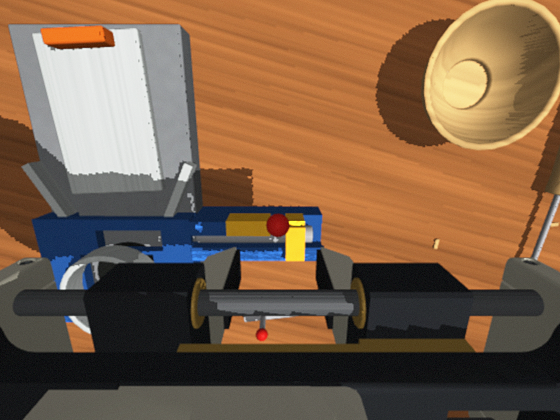

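The handle stays leaning at about 30° with the knob at (278,225), so friction is holding it. I'll press the knob down along its arc with closed fingers.

```bash
python3 - <<'E'
from h import *
arm.command_gripper(0.0)
y=.1595
def P(a,dz=0): a=np.radians(a); return [.0223-.052*np.sin(a)-.003,y,.0385+.052*np.cos(a)+.010-.0215+dz]
L(P(30,.02),.1)
for a in (30,40,50,60,70,80,90):
    r=L(P(a),.06,18); print(a,r,tg().round(4),np.round(telemetry.read_contact_force(),1))
    if r: break
p=tg(); L([p[0],p[1],.14],.15)
arm.hold(.1); w=cam("wrist"); print(knob(w)); save(w,"w6.png"); print(telemetry.read_time())
E
```

```text
30 True [-0.0085  0.1595  0.0714] [-2.8 -2.   6.8]
(386, array([-0.0092,  0.1593,  0.0805]), np.float64(0.0005))
25.0583
```

View pics/w6.png

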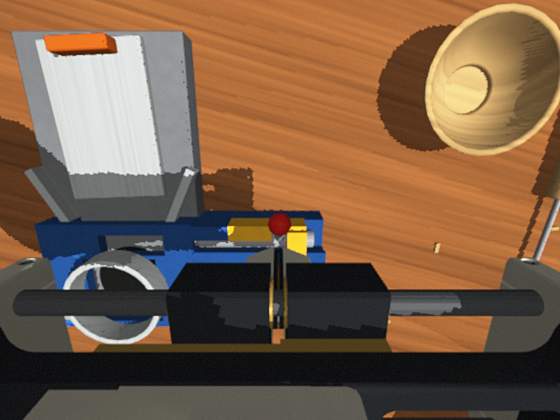

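Contact put the finger end at TCP+0.0195, and the knob moved to 37°. Continuing with the corrected offset.

```bash
python3 - <<'E'
from h import *
y=.1595
def P(a,dz=0): a=np.radians(a); return [.0223-.052*np.sin(a)-.004,y,.0385+.052*np.cos(a)+.010-.0195+dz]
L(P(38,.01),.1)
for a in (38,44,50,56,62,68,74,80,86,90):
    r=L(P(a),.04,20); print(a,r,tg().round(4),np.round(telemetry.read_contact_force(),1))
    if r: break
p=tg(); L([p[0],p[1],.14],.15)
arm.hold(.1); w=cam("wrist"); print(knob(w)); save(w,"w7.png"); print(telemetry.read_time())
E
```

```text
38 False [-0.0138  0.1595  0.0698] [-0.7  0.2  0. ]
44 False [-0.0182  0.1594  0.0662] [ 0.1 -0.7 -0.3]
50 False [-0.022   0.1594  0.0621] [ 0.4 -0.4  0.5]
56 False [-0.0252  0.1594  0.0578] [0.6 0.3 0. ]
62 False [-0.028   0.1594  0.0531] [-0.6  0.5  0.6]
68 False [-0.0303  0.1595  0.0482] [ 0.  -0.7  0.1]
74 False [-0.032   0.1595  0.043 ] [0.1 0.4 0.6]
80 False [-0.0332  0.1595  0.0377] [0.2 0.5 0.1]
86 False [-0.0339  0.1595  0.0323] [ 0.4  0.5 -0.7]
90 False [-0.0339  0.1595  0.0288] [ 0.1 -1.   0.9]
(284, array([-0.0305,  0.1593,  0.0347]), np.float64(0.0004))
29.7667
```

The handle is parked: knob at gate (-30, 159, 35). Now the blade: grip the lip across its width, squared to the slot, and insert it under force guard.

```bash
cat >> h.py <<'E'
def lip(d):
    q=togate(G,cloud(d)); R,g,B=np.moveaxis(d["image"].astype(int),-1,0)
    m=(R>130)&(g>40)&(g<140)&(B<60)&(q[...,2]>.048)&(q[...,2]<.064)&(q[...,0]>-.2)&(q[...,0]<.02)&(abs(q[...,1])<.06)
    P=q[m]
    if len(P)<20: return len(P)
    r=cv2.minAreaRect((P[:,:2]*1000).astype(np.float32)); return len(P),np.round(r[0],1),np.round(r[1],1),round(r[2],1),P[:,2].mean().round(4)
E
python3 - <<'E'
from h import *
arm.command_gripper(.08)
arm.move_to(toworld(G,[-.12,0,.16]),A); arm.hold(.2); w=cam("wrist"); l=lip(w); print(l)
x=l[1][0]/1000
if not -.165<x<-.14: raise SystemExit
arm.move_to(toworld(G,[x,0,.09]),A)
print(L([x,0,.0255],.08,8),tg(),telemetry.read_contact_force())
arm.command_gripper(0.0)
print("grip",telemetry.read_gripper_width(),telemetry.read_grasp_force(),tg(),np.round(telemetry.read_contact_force(),1))
print(lip(cam("wrist")),telemetry.read_time())
E
```

```text
(440, array([-154.1,   -3.4]), array([11.4, 48.8]), 2.0, np.float64(0.056))
False [-1.53708797e-01  6.58283657e-05  2.57978828e-02] [-0.47221194 -0.08903926 -0.03367798]
grip 0.049583494425043756 30.000338852405548 [-0.15424221 -0.00070847  0.02564963] [-1.2 -2.5  3.4]
(1317, array([-154.3,   -1. ]), array([11.9, 48. ]), 2.2, np.float64(0.0561)) 34.1083
```

```bash
python3 - <<'E'
from h import *
import pickle
A2=att(np.degrees(G[2])+180-2.1)
arm.servo_line(toworld(G,[-.15,.0008,.0255]),max_speed=.05,attitude=A2); 
w=cam("wrist"); print(lip(w),tg(),telemetry.read_gripper_width()); pickle.dump(w,open("w8.pkl","wb"))
arm.servo_line(toworld(G,[-.10,.0008,.0255]),max_speed=.05,attitude=A2,max_force=20)
w=cam("wrist"); print(lip(w)); save(w,"w9.png"); print(tg(),np.round(telemetry.read_contact_force(),1),telemetry.read_time())
E
```

```text
(1326, array([-149.6,    0.6]), array([48.1, 12.1]), 87.6, np.float64(0.0561)) [-0.15028894  0.00120691  0.02562701] 0.049534918903445135
(1316, array([-149.8,    0.7]), array([48.2, 12. ]), 88.2, np.float64(0.0561))
[-0.15052149  0.00117573  0.02561792] [-1.2 -0.5  7.3] 34.7667
```

View pics/w9.png

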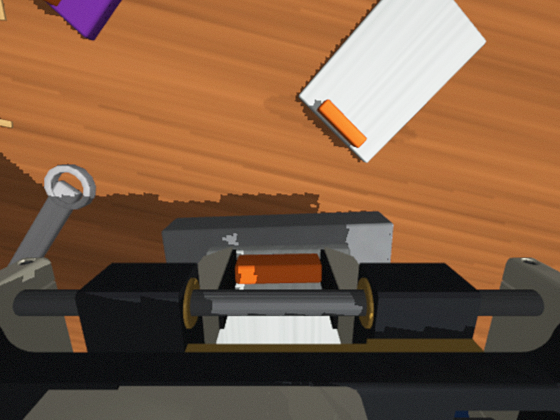

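In this view the lip at (236–321, 268) is square to the gripper, so the grip had already aligned it; the rectangle angle was noisy. I'll turn back to square and check with a line fit.

```bash
cat >> h.py <<'E'
def lipang(d):
    q=togate(G,cloud(d)); R,g,B=np.moveaxis(d["image"].astype(int),-1,0)
    m=(R>130)&(g>40)&(g<140)&(B<60)&(q[...,2]>.054)&(q[...,2]<.064)&(q[...,0]>-.2)&(q[...,0]<.02)&(abs(q[...,1])<.04)
    P=q[m]; ys=np.arange(-.022,.0221,.002)+np.median(P[:,1]); f=[]
    for pc in (5,50,95):
        X=[np.percentile(P[abs(P[:,1]-y)<.001,0],pc) if (abs(P[:,1]-y)<.001).sum()>3 else np.nan for y in ys]; X=np.array(X); k=~np.isnan(X)
        f.append(-np.degrees(np.polyfit(ys[k],X[k],1)[0]).round(2))
    return f,(P[:,1].min()*500+P[:,1].max()*500).round(2),(np.median(P[:,0])*1e3).round(1)
E
python3 - <<'E'
from h import *
import pickle
print(lipang(pickle.load(open("w8.pkl","rb"))))
arm.servo_line(toworld(G,[-.15,0,.0258]),max_speed=.05,attitude=A)
arm.hold(.2); print(lipang(cam("wrist")),tg(),np.round(telemetry.read_contact_force(),1))
r=L([-.10,0,.0262],.04,30); print(r,tg(),np.round(telemetry.read_contact_force(),1),telemetry.read_gripper_width(),telemetry.read_time())
print(lipang(cam("wrist")))
E
```

```text
([np.float64(-1.91), np.float64(-1.34), np.float64(-0.36)], np.float64(0.64), np.float64(-150.3))
([np.float64(0.54), np.float64(1.18), np.float64(1.68)], np.float64(-0.29), np.float64(-149.8)) [-0.14968659  0.00016418  0.0257203 ] [ 2.7 -0.1 -2.2]
True [-0.13074353 -0.0002919   0.02565126] [-3.  -2.1  8.8] 0.049150438699305035 35.9917
([np.float64(0.83), np.float64(1.09), np.float64(2.29)], np.float64(-0.58), np.float64(-130.5))
```

Blade front is at the mouth with about +1° of yaw, so its corner sits ~2 mm off. Back off a little, correct the yaw, and retry.

```bash
python3 - <<'E'
from h import *
def go(x,y,da,v=.04,f=None): return arm.servo_line(toworld(G,[x,y,.026]),max_speed=v,attitude=att(np.degrees(G[2])+180+da),max_force=f)
go(-.138,0,0)
for da,y in((-1,0),(-1.5,0),(-.5,0),(-1,.001),(-1,-.001)):
    go(-.136,y,da); print(da,y,lipang(cam("wrist")))
    r=go(-.09,y,da,.04,30); p=tg(); print(r,p.round(4),np.round(telemetry.read_contact_force(),1),telemetry.read_time())
    if p[0]>-.115: break
E
```

```text
-1 0 ([np.float64(-0.71), np.float64(0.04), np.float64(0.69)], np.float64(-0.44), np.float64(-136.4))
False [-0.0897  0.      0.0261] [ 0.6  0.2 -3.1] 37.9667
```

```bash
python3 - <<'E'
from h import *
def go(x,y,da,v=.04,f=None): return arm.servo_line(toworld(G,[x,y,.026]),max_speed=v,attitude=att(np.degrees(G[2])+180+da),max_force=f)
r=go(-.018,0,-1,.04,30); p=tg(); print(r,p.round(4),np.round(telemetry.read_contact_force(),1),telemetry.read_time())
w=cam("wrist"); print(lipang(w))
E
```

```text
False [-0.0244  0.0003  0.0257] [-19.4  -5.1  12.9] 39.9167
([np.float64(-0.41), np.float64(-0.13), np.float64(0.39)], np.float64(-0.09), np.float64(-24.4))
```

Home: the lip is at gate x -24.4 against the stop. Release, back away, check both, and hand in if good.

```bash
python3 - <<'E'
from h import *
arm.command_gripper(.058); p=tg(); print(p)
q=telemetry.read_tcp_pos(); arm.servo_line([q[0],q[1],.14],max_speed=.1)
arm.servo_line(toworld(G,[-.06,.06,.22]),max_speed=.15); arm.hold(.3)
w=cam("wrist"); save(w,"w10.png"); print(lip(w),lipang(w),knob(w),telemetry.read_time(),np.round(telemetry.read_contact_force(),1))
E
```

```text
[-1.71981635e-02 -5.66407284e-06  2.62866412e-02]
(290, array([-23.9,   0.2]), array([10.8, 48. ]), 2.2, np.float64(0.056)) ([np.float64(0.91), np.float64(1.36), np.float64(0.66)], np.float64(0.2), np.float64(-24.1)) (173, array([-0.0307,  0.1592,  0.0347]), np.float64(0.00046)) 42.9 [ 0.1  0.  -0. ]
```

View pics/w10.png

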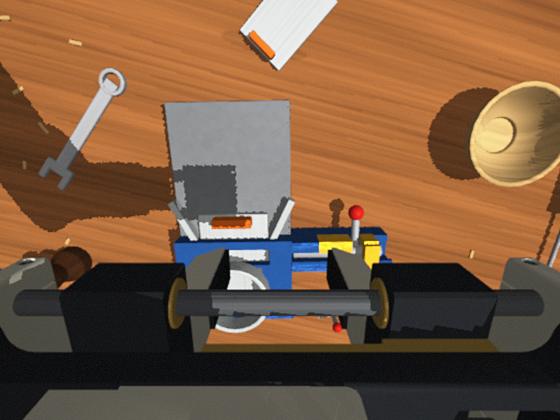

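The blade is home with its lip outside at (231,223), and the handle lies parked with its knob at (356,213). The bystanders look undisturbed.

```bash
python3 -c "
from rig import arm
print(arm.hand_in())"
```

```text
the job is handed in; nothing more can be done
None
```

I parked the bolt in its notch, slid the blade fully home with the lip outside, and handed the job in at about 43 s of the 64 s allowed; `hand_in` did not report a verdict.

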